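# Rake the gap around a circuit board with a hooked scraper

### The job

Take the hooked scraper from its forked stand and draw its tip slowly (about 3 cm a second) along the L-shaped gap between the green circuit board and the wall of its metal case, tip well down in the gap all the way: start at the end closed by the rectangular black socket block, go along the long leg and round the corner, and finish at the end closed by the round steel pillar. Then lay the scraper back across both forks of its stand, pointing the same way as before, and leave it there. Leave everything else on the bench where it is.

Things in the scene. Friction and masses are not known exactly. Their poses are not given: they have to be found in the camera images.
- scraper: Hooked scraper, 90 g. Light wooden handle, a bar 110 long (x), 16 wide (y), 18 high (z); origin at the handle's centre. From its +x end a 6 mm steel rod runs forward to x = 75, then bends straight down (-z) to the tip. It starts level across the stand's two forks, tip hanging 19 mm above the bench; grip the handle across y, between the forks.
- scraper_tip (a point): The lowest point of the scraper's rounded 6 mm tip: 75 mm in front of and 75 mm below the handle's centre (+75, 0, -75 in the scraper's frame). Axes as the scraper's.
- stand: Fixed dark steel stand: base 120 (x) x 70 x 8, two 6 mm thick forks at x = +36 and -36 (66 free between). Each has a level seat 85 above the bench between flared prongs, 24 apart at the seat, 40 at their tops, 107 above the bench. Origin under the base's centre, z up. The scraper lies with its origin 94 above this origin, its x along the stand's x.
- case: Fixed shallow aluminium case 128 (x) x 178 (y), walls 40 high, 8 thick; green circuit board inside, its top at z = 36. L-shaped gap 12 wide, dark floor at z = 22: long leg along the -x wall (centre line x = -50), short leg along the -y wall (centre line y = -75). Board parts are at most 60 above the bench, 20 or more from the centre line except at the gap's ends. Origin under its centre, z up.
- gap_start (a point): Centre line of the gap at the level of the board's top, 8 mm before the end closed by the black socket block (38 x 14, 58 high); at (-50, +65, 36) mm in the case's frame. Axes as the case's.
- gap_corner (a point): Corner of the gap's centre line, board-top level; at (-50, -75, 36) mm in the case's frame.
- gap_end (a point): Centre line of the gap, board-top level, 8 mm before the end closed off beside the round steel pillar (22 diameter, 58 high); at (+30, -75, 36) mm in the case's frame.
- cleaner: Bystander: round black tip-cleaner pot with brass wool on top, 54 diameter, 56 high, between stand and case. Origin under its centre.
- reel: Bystander: solder reel lying flat, 64 diameter, 40 high. Origin under its centre.
- meter: Bystander: red and black multimeter lying on its back, 78 x 165 x 45 high. Origin under its centre.
- driver: Bystander: screwdriver 170 long lying down. Origin under it.
- flux: Bystander: white bottle 56 diameter, 100 high. Origin under its centre.
- tin: Bystander: flat blue tin 68 diameter, 21 high. Origin under its centre.
Mind the look-alikes: they are no part of the job. Leave any blue or purple look-alike of the stand alone.

How it is judged:
On the way, in this order (a step that is already met when the one before it is completed fails the run):
1. tip in the gap, 4 mm or more below the board's top, within 10 mm of the start, at the socket block, for 0.3 s (x of scraper_tip in the frame of case between -0.06 and -0.04 m and y of scraper_tip in the frame of case between 0.055 and 0.075 m and z of scraper_tip in the frame of case between 0.018 and 0.032 m), for 0.3 s.
2. tip in the gap, 4 mm or more below the board's top, within 10 mm of 1/6 of the long leg, for 0.3 s (x of scraper_tip in the frame of case between -0.06 and -0.04 m and y of scraper_tip in the frame of case between 0.0317 and 0.0517 m and z of scraper_tip in the frame of case between 0.018 and 0.032 m), for 0.3 s.
3. tip in the gap, 4 mm or more below the board's top, within 10 mm of 2/6 of the long leg, for 0.3 s (x of scraper_tip in the frame of case between -0.06 and -0.04 m and y of scraper_tip in the frame of case between 0.0083 and 0.0283 m and z of scraper_tip in the frame of case between 0.018 and 0.032 m), for 0.3 s.
4. tip in the gap, 4 mm or more below the board's top, within 10 mm of 3/6 of the long leg, for 0.3 s (x of scraper_tip in the frame of case between -0.06 and -0.04 m and y of scraper_tip in the frame of case between -0.015 and 0.005 m and z of scraper_tip in the frame of case between 0.018 and 0.032 m), for 0.3 s.
5. tip in the gap, 4 mm or more below the board's top, within 10 mm of 4/6 of the long leg, for 0.3 s (x of scraper_tip in the frame of case between -0.06 and -0.04 m and y of scraper_tip in the frame of case between -0.0383 and -0.0183 m and z of scraper_tip in the frame of case between 0.018 and 0.032 m), for 0.3 s.
6. tip in the gap, 4 mm or more below the board's top, within 10 mm of 5/6 of the long leg, for 0.3 s (x of scraper_tip in the frame of case between -0.06 and -0.04 m and y of scraper_tip in the frame of case between -0.0617 and -0.0417 m and z of scraper_tip in the frame of case between 0.018 and 0.032 m), for 0.3 s.
7. tip in the gap, 4 mm or more below the board's top, within 10 mm of the corner, for 0.3 s (x of scraper_tip in the frame of case between -0.06 and -0.04 m and y of scraper_tip in the frame of case between -0.085 and -0.065 m and z of scraper_tip in the frame of case between 0.018 and 0.032 m), for 0.3 s.
8. tip in the gap, 4 mm or more below the board's top, within 10 mm of 1/3 of the short leg, for 0.3 s (x of scraper_tip in the frame of case between -0.0333 and -0.0133 m and y of scraper_tip in the frame of case between -0.085 and -0.065 m and z of scraper_tip in the frame of case between 0.018 and 0.032 m), for 0.3 s.
9. tip in the gap, 4 mm or more below the board's top, within 10 mm of 2/3 of the short leg, for 0.3 s (x of scraper_tip in the frame of case between -0.0067 and 0.0133 m and y of scraper_tip in the frame of case between -0.085 and -0.065 m and z of scraper_tip in the frame of case between 0.018 and 0.032 m), for 0.3 s.
10. tip in the gap, 4 mm or more below the board's top, within 10 mm of the end, at the pillar, for 0.3 s (x of scraper_tip in the frame of case between 0.02 and 0.04 m and y of scraper_tip in the frame of case between -0.085 and -0.065 m and z of scraper_tip in the frame of case between 0.018 and 0.032 m), for 0.3 s.
At the end, for the whole second after the job is handed in: After the pass, the scraper lies released and at rest across both forks of its stand: its centre within 25 mm lengthways and 12 mm sideways of the stand's centre, within 8 mm of its height there, level within 0.15 rad, tip hanging down at the stand's +x end (x of scraper in the frame of stand between -0.025 and 0.025 m and y of scraper in the frame of stand between -0.012 and 0.012 m and z of scraper in the frame of stand between 0.086 and 0.102 m and x of scraper_tip in the frame of stand above 0.04 m and angle between scraper's own z axis and vertical below 0.15 rad and linear speed of scraper below 0.02 m/s); the robot touches nothing.
It fails at once if a bystander (cleaner, reel, meter, driver, flux or tin) is pushed more than 20 mm (distance of any of cleaner, reel, meter, driver, flux, tin from where it was at the start of the episode above 0.02 m).
It also fails if it takes over 67 s, if anything falls off the work surface, if the arm or the gripper's body presses on something with over 40 N, if the wrist force passes 120 N, or if a joint passes its speed limit or range.

### The arm

A 6-joint arm with a two-finger parallel gripper is mounted at the origin on the work surface. World frame = base frame: x ahead of the robot, y to its left, z up, the work surface at z = 0. Lengths are in m, angles in rad, forces in N, time in s.
With the tool pointing down it reaches from about 0.35 to 0.775 m from the base axis. Payload 7.3 kg.
Tool frame: the origin (TCP) lies at the very end of the fingers, on their centre line; the grasp point (between the pads) lies grip_point_offset behind it (grip_point_offset is the distance from the TCP to the grasp point, in m); z points along the fingers, y is the direction in which the jaws open and shut (so a half turn about z gives the same grasp; the last joint's range is limited). The gripper opens to 92 mm and grips with 3 to 60 N. Pads are 19 mm wide; open, the fingers measure 130 mm over their backs; the gripper's body (75 mm by 190 mm) begins 47 mm behind the grasp point.
Start: joints at [1.031, 0.342, 1.524, -0, 1.275, -0.146], TCP at [0.201, 0.485, 0.227] pointing down, gripper open.
Joint ranges: [-2.53, 2.53], [-0.77, 2.02], [0.04, 2.7], [-1, 4.14], [0.28, 2.66], [-3.11, 3.11]. Speed limits (rad/s): [2.57, 2.57, 3.14, 3.14, 3.14, 3.14].

### API

Orientations are given as [roll, pitch, yaw] about the fixed x, y, z axes, in that order (R = Rz(yaw) Ry(pitch) Rx(roll)).
In Python, from cell import * gives the robot as it stands.
- The arm moves only by the shell command python3 -m inch 'ROWS' [OPENING] [FORCE]. ROWS is JSON, a list that holds one entry, the list of rows, each a list of 4 numbers: the shift along the tool's x, y, z in mm, then the turn about the tool's z in rad. In form: [[[x, y, z, roll], ...]]. A call has 1 to 10 rows; each row shifts and turns the commanded pose from where the row before left it, along the tool's axes as they then stand; what a row does not reach is not made up. A row lasts 1/8 s, in which the tool goes at most 62.5 mm and 10.7 degrees, less where a joint would pass 70% of its speed; a pose out of reach is approached as far as the arm can. A call with a gripper value outside its range is refused whole. OPENING is the closure, from -1 (fully open) to 1 (shut), set as the call begins (- or left out, the last holds). The fingers move at their own pace and stop on an object; FORCE is the grip in N (left out, the last holds). Time passes only in rows, so rows that do not move let the fingers close. It gives the time, the measured TCP pose, the force and the opening at its end, in the units of the state.
- observe(): the state, without advancing time (a new reading comes with each control period).
- read_camera(name): name is "side" or "top"; returns a dict with "img" (400x640x3 uint8, blue, green, red), "fx", "fy", "cx", "cy" (pixels), "eye" and "rotation" of the camera in the world. Camera axes: x right, y down, z forward; pixel columns grow to the right and rows downward; lengths in m; the calibration is good to about 2 mm. A picture is of the moment at which its call begins. There is no depth.
- hand_in(): hands the job in, once; it reports no verdict.
Trained networks look in the newest picture that a camera, given by its name, has taken for a name from the list of things; names that differ only in an ending like _2 or _b are one class to them, and where a whole thing is asked for, a point or a joint stands for the part that bears it (a point fixed in the world has none). Each returns a list of dicts, best first, with "conf" (0 to 1); they miss things now and then, are a little off and sometimes report something else, mostly with a low value. They report only what shows in the picture. A call takes as long as a camera call. They do not tell look-alikes from the thing itself.
- boxes_of(camera, label): "at" ([row, column] in pixels, amid what is visible of it).
- place_of(camera, label): "at" ([row, column] in pixels: a listed point, or the origin of a listed thing).
The state is a dict: "time": time; "qpos": joint angles; "qvel": joint speeds; "joint_efforts": joint torques, N m; "tool_pos": TCP position; "tool_rot": TCP orientation; "contact_force": force on the tool from outside, world axes, zero at the start; "torque": the same for the moment, N m; "opening": finger opening in m.
Only numpy, scipy, OpenCV 4.12 (cv2) and the standard library are available. Lean on these libraries where they do the work, as an engineer would, in place of code of your own. Each camera call takes 0.05 s, during which the arm holds its last target. There are 200 camera calls.

## Working session

There is one attempt and no reset: what is moved stays moved. The work goes in short steps, Python scripts to look and compute and a shell command to move; the robot and the scene stay as the last step left them, time stands still between calls to the robot, and variables do not carry over. Pictures are saved under pics/ and viewed, about 8 in all and at most 12, crops included, and the job is handed in when it is done.

```bash
ls; mkdir -p pics
python3 - <<'E'
from cell import *
import cv2
s=observe();print(s)
for c in("top","side"):
    r=read_camera(c);cv2.imwrite(f"pics/{c}0.png",r["img"])
    print(c,r["fx"],r["fy"],r["cx"],r["cy"],r["eye"],r["rotation"])
    for l in("scraper","scraper_tip","stand","case","gap_start","gap_corner","gap_end","cleaner"):
        print(l,[(np.round(d["at"],1).tolist(),round(d["conf"],2)) for d in place_of(c,l)] if 'np' in globals() else place_of(c,l))
E
```

```text
pics
{'time': 0.0, 'qpos': array([ 1.03098670e+00,  3.42698968e-01,  1.52503481e+00,  1.45386126e-05,
        1.27541532e+00, -1.46015168e-01]), 'qvel': array([-0.00153742, -0.00041716,  0.00033492, -0.0004737 ,  0.00032997,
       -0.00143538]), 'joint_efforts': array([ 6.90835941e-05, -4.31248283e+01, -2.44219923e+01,  7.16757146e-02,
        5.59485052e-02, -1.42291224e-04]), 'tool_pos': array([0.20120416, 0.48445894, 0.2260511 ]), 'tool_rot': array([-3.14005480e+00, -2.40211838e-04,  2.74779377e+00]), 'contact_force': array([ 0.31814912, -0.18892853,  0.30810777]), 'torque': array([0.02585707, 0.01992972, 0.00483784]), 'opening': 0.09171054749463821}
top 426.45408453989216 426.45408453989216 321.0581115258691 198.60948848088702 [ 0.44316273 -0.09142776  1.20437858] [-3.03084137  0.01056895 -1.56102965]
scraper [{'at': [225.3, 217.0], 'conf': 0.18}]
scraper_tip [{'at': [177.4, 362.3], 'conf': 0.58}]
stand [{'at': [182.8, 256.2], 'conf': 0.7}, {'at': [168.6, 462.4], 'conf': 0.68}, {'at': [212.1, 411.4], 'conf': 0.62}, {'at': [201.3, 360.9], 'conf': 0.58}]
case [{'at': [202.3, 238.8
[... 266 characters left out ...]
0], 'conf': 0.87}, {'at': [203.8, 236.1], 'conf': 0.22}]
side 395.1909657221774 395.1909657221774 318.183462126824 193.03137377700753 [ 0.12697609 -0.76162049  0.98184118] [-2.40388442 -0.01277569 -0.5488624 ]
scraper [{'at': [216.5, 337.4], 'conf': 0.74}]
scraper_tip [{'at': [217.4, 357.7], 'conf': 0.5}]
stand [{'at': [234.3, 335.1], 'conf': 0.84}, {'at': [272.7, 359.9], 'conf': 0.76}, {'at': [294.3, 429.4], 'conf': 0.76}]
case [{'at': [168.2, 287.1], 'conf': 0.76}]
gap_start [{'at': [156.1, 261.0], 'conf': 0.66}]
gap_corner [{'at': [178.1, 288.6], 'conf': 0.7}, {'at': [294.0, 295.4], 'conf': 0.45}]
gap_end [{'at': [166.4, 302.9], 'conf': 0.82}]
cleaner [{'at': [196.8, 314.6], 'conf': 0.7}]
```

Run:
```python
import cv2
a=cv2.imread("pics/top0.png")[90:280,160:520];cv2.imwrite("pics/t1.png",cv2.resize(a,None,fx=2.2,fy=2.2,interpolation=2))
a=cv2.imread("pics/side0.png")[110:340,210:480];cv2.imwrite("pics/s1.png",cv2.resize(a,None,fx=2.6,fy=2.6,interpolation=2))
```

```text
(no output)
```

View pics/t1.png

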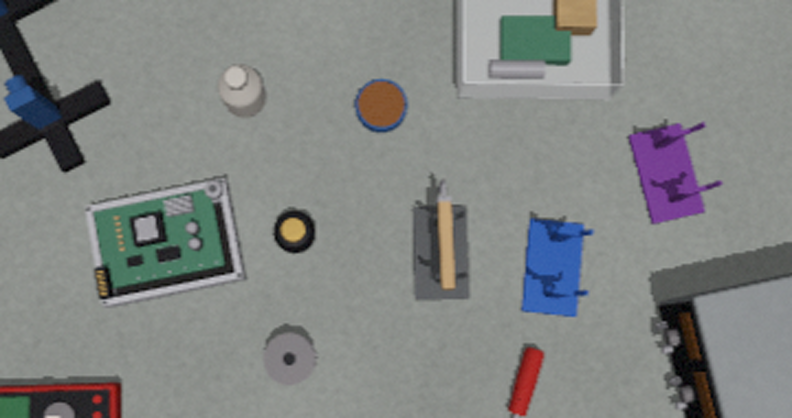

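View pics/s1.png

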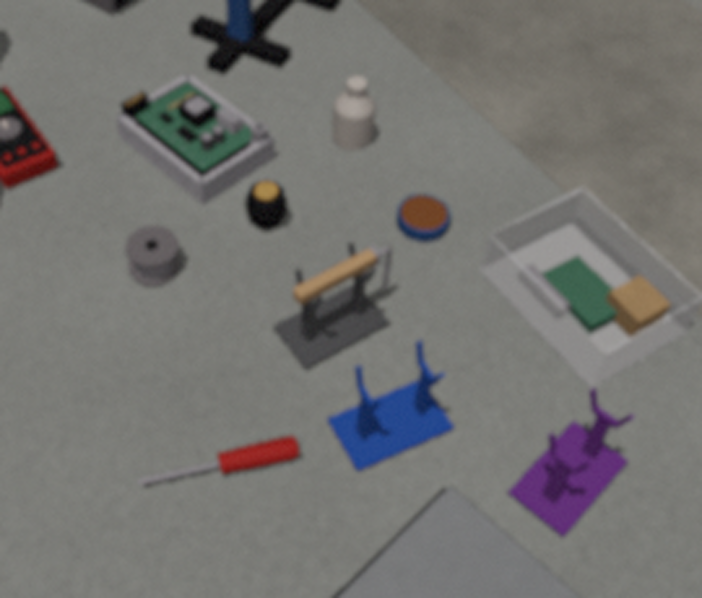

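```bash
cat > h.py <<'E'
from cell import *
import numpy as np, cv2
from scipy.spatial.transform import Rotation as Ro
from scipy.optimize import least_squares
CAM={"top":(426.454,321.058,198.609,[0.44316273,-0.09142776,1.20437858],[-3.03084137,0.01056895,-1.56102965]),
"side":(395.191,318.183,193.031,[0.12697609,-0.76162049,0.98184118],[-2.40388442,-0.01277569,-0.5488624])}
def proj(c,P):
    f,cx,cy,e,r=CAM[c]; p=(np.atleast_2d(P)-e)@Ro.from_euler('xyz',r).as_matrix()
    return np.c_[f*p[:,1]/p[:,2]+cy, f*p[:,0]/p[:,2]+cx]   # row,col
def ray(c,rc,z):
    f,cx,cy,e,r=CAM[c]; d=Ro.from_euler('xyz',r).as_matrix()@[(rc[1]-cx)/f,(rc[0]-cy)/f,1]
    return np.array(e)+d*(z-e[2])/d[2]
def place(p,L):  # p=x,y,yaw
    c,s=np.cos(p[2]),np.sin(p[2]); L=np.atleast_2d(L).astype(float)
    return np.c_[p[0]+c*L[:,0]-s*L[:,1],p[1]+s*L[:,0]+c*L[:,1],L[:,2]]
E
python3 - <<'E'
from h import *
G=np.array([[-.05,.065,.036],[-.05,-.075,.036],[.03,-.075,.036],[0,0,0]])
ob={"top":[[222.9,213.3],[212.9,268.7],[183.2,261.0],[202.3,238.8]],"side":[[156.1,261],[178.1,288.6],[166.4,302.9],[168.2,287.1]]}
f=lambda p,cs:np.concatenate([(proj(c,place(p,G))-ob[c]).ravel() for c in cs])
for cs in(["top"],["side"],["top","side"]):
    r=least_squares(f,[.42,.14,.1],args=(cs,),loss='soft_l1');print(cs,r.x.round(4),f(r.x,cs).round(1))
p=r.x
for c in("top","side"): print(c,"st",[ray(c,q,0).round(3) for q in({"top":[[201.3,360.9]],"side":[[234.3,335.1]]}[c])])
try: print(grip_point_offset)
except Exception as e: print(e)
def draw(c,p,ps,name,box,k):
    im=cv2.imread(f"pics/{c}0.png");y0,y1,x0,x1=box
    im=cv2.resize(im[y0:y1,x0:x1],None,fx=k,fy=k,interpolation=cv2.INTER_CUBIC)
    def poly(P,col,closed=True):
        q=proj(c,P); q=np.c_[(q[:,1]-x0+.5)*k,(q[:,0]-y0+.5)*k]
        cv2.polylines(im,[np.round(q*8).astype(int).reshape(-1,1,2)],closed,col,1,cv2.LINE_AA,3)
    R=lambda a,b,z:[[a,b,z],[-a,b,z],[-a,-b,z],[a,-b,z]]
    poly(place(p,R(.064,.089,.04)),(0,0,255));poly(place(p,G[:3]),(255,0,255),False)
    poly(place(ps,R(.06,.035,.008)),(0,255,255));poly(place(ps,[[-.055,0,.103],[.075,0,.094],[.075,0,.019]]),(255,0,255),False)
    return im
ps=[*ray("top",[201.3,360.9],0)[:2],0]
a=draw("top",p,ps,"",(150,240,190,390),4); 
b=draw("side",p,ps,"",(130,260,250,380),4)
cv2.imwrite("pics/o_t.png",a);cv2.imwrite("pics/o_s.png",b)
E
```

```text
['top'] [0.566  0.1563 0.2122] [-0.   3.  -0.3 -2.4  1.2 -0.1 -0.6  0.1]
['side'] [0.5668 0.1598 0.218 ] [ 1.1  0.7 -0.2 -0.7  0.2  2.5 -1.  -2. ]
['top', 'side'] [0.5663 0.1573 0.2126] [-0.1  2.6 -0.4 -2.8  1.1 -0.5 -0.7 -0.3  1.5  0.9  0.4 -0.7  0.7  2.7
 -0.5 -1.8]
top st [array([ 0.57, -0.19,  0.  ])]
side st [array([ 0.559, -0.179,  0.   ])]
0.0188
```

View pics/o_t.png

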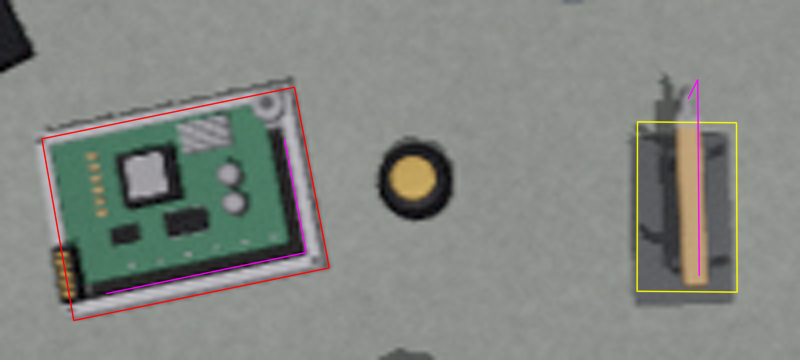

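View pics/o_s.png

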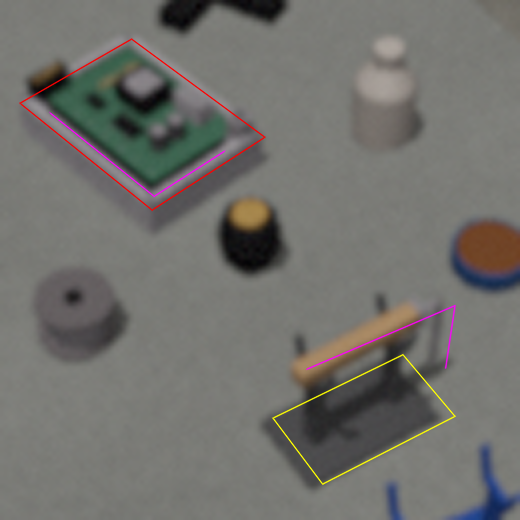

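```bash
cat >> h.py <<'E'
from scipy.ndimage import map_coordinates
def edges(p0,segs,F,cams,imgs,half=.006,it=4):
    """segs: (a,b,inward normal) in local frame, F(img)->feature high inside; edge = max gradient"""
    p=np.array(p0,float); t=np.linspace(-half,half,61)
    for _ in range(it):
        obs=[]
        for c in cams:
            f=F(imgs[c].astype(np.float32))
            for a,b,n in segs:
                a,b,n=map(np.array,(a,b,n))
                for u in np.linspace(.08,.92,25):
                    q=a+(b-a)*u; rc=proj(c,place(p,q+t[:,None]*n))
                    v=map_coordinates(f,rc.T,order=1); g=np.gradient(v); g=np.clip(g,0,None)*np.hanning(61)
                    if v.max()-v.min()<15: continue
                    s=(g*t).sum()/g.sum(); w=place(p,q+s*n)[0]
                    obs.append((w,a,n,c))
        def res(p):
            R=np.array([[np.cos(p[2]),-np.sin(p[2])],[np.sin(p[2]),np.cos(p[2])]])
            return [((w[:2]-p[:2])@R-a[:2])@n[:2]*1000 for w,a,n,c in obs]
        r=least_squares(res,p,loss='soft_l1'); p=r.x
    return p,np.sqrt(np.mean(np.square(np.clip(res(p),-4,4)))),len(obs)
green=lambda i:i[...,1]-(i[...,0]+i[...,2])/2
wood=lambda i:i[...,2]-i[...,0]
dark=lambda i:-i.mean(2)
def rect(x0,x1,y0,y1,z):
    return [([x0,y0,z],[x0,y1,z],[1,0,0]),([x1,y0,z],[x1,y1,z],[-1,0,0]),([x0,y0,z],[x1,y0,z],[0,1,0]),([x0,y1,z],[x1,y1,z],[0,-1,0])]
E
python3 - <<'E'
from h import *
im={c:cv2.imread(f"pics/{c}0.png") for c in CAM}
B=rect(-.044,.056,-.069,.081,.036); H=rect(-.055,.055,-.008,.008,.103); S=rect(-.06,.06,-.035,.035,.008)
for cs in(["top"],["side"],["top","side"]):
    print(cs)
    for n,p0,s,F in(("case gapedges",[.568,.159,.2126],[B[0],B[2]],green),("case4",[.568,.159,.2126],B,green),("handle",[.568,-.194,.04],H,wood),("stand",[.562,-.188,.03],S,dark)):
        p,e,k=edges(p0,s,F,cs,im,half=.008 if n!="handle" else .012);print(n,p.round(4),round(e,2),k)
E
```

```text
['top']
case gapedges [0.5677 0.1615 0.2156] 0.69 50
case4 [0.5679 0.1613 0.2192] 1.1 100
handle [ 0.5602 -0.186   0.0438] 1.8 100
stand [ 0.5612 -0.1867  0.0285] 0.7 95
['side']
case gapedges [0.5662 0.1616 0.2144] 0.46 50
case4 [0.5665 0.1613 0.2111] 0.58 84
handle [ 0.5585 -0.1886  0.0399] 1.37 100
stand [ 0.5598 -0.1891  0.0203] 0.9 96
['top', 'side']
case gapedges [0.567  0.1615 0.2152] 0.61 99
case4 [0.5675 0.1614 0.2165] 0.94 183
handle [ 0.5589 -0.1866  0.0427] 1.76 200
stand [ 0.5606 -0.1875  0.0234] 1.03 192
```

```bash
python3 -m inch '[[[0,0,0,-0.145],[0,0,0,-0.145],[0,0,0,-0.146],[-25,-53,0,0],[-25,-53,0,0],[-25,-53,0,0],[-25,-53,0,0],[-25,-53,0,0],[-25,-53,0,0],[-25,-53,0,0]]]' -1 40; python3 -m inch '[[[-25,-53,0,0],[-25,-53,0,0],[-25,-53,0,0],[-25,-53,0,0],[-25,-53,0,0],[0,0,0,0]]]'
```

```text
time: 2.15
tool_pos: [0.3927, 0.1198, 0.2271]
tool_rot: [3.141, 0.001, -3.099]
contact_force: [1.1, -0.6, -0.2]
opening: 0.0918
time: 2.9
tool_pos: [0.529, -0.1414, 0.2258]
tool_rot: [-3.141, -0.0, -3.104]
contact_force: [-0.9, 0.1, -0.6]
opening: 0.0918
```

```bash
python3 -m inch '[[[-28,-46,0,-0.005],[0,-1,30,0],[0,0,40,0],[0,0,40,0],[0,0,41,0],[0,0,0,0],[0,0,0,0]]]'
python3 - <<'E'
from h import *
for c in("top","side"):
    r=read_camera(c)["img"];cv2.imwrite(f"pics/{c}1.png",r)
a=cv2.imread("pics/top1.png")[150:240,310:420];b=cv2.imread("pics/side1.png")[150:280,270:400]
a=cv2.resize(a,None,fx=4,fy=4);b=cv2.resize(b,(350,350));a=cv2.copyMakeBorder(a,0,0,0,0,0);h=max(a.shape[0],b.shape[0])
z=np.zeros((h,a.shape[1]+b.shape[1],3),np.uint8);z[:a.shape[0],:a.shape[1]]=a;z[:b.shape[0],a.shape[1]:]=b;cv2.imwrite("pics/g1.png",z)
E
```

```text
time: 3.78
tool_pos: [0.5588, -0.1835, 0.0774]
tool_rot: [-3.141, 0.002, -3.094]
contact_force: [1.1, -0.2, 0.1]
opening: 0.0918
```

View pics/g1.png

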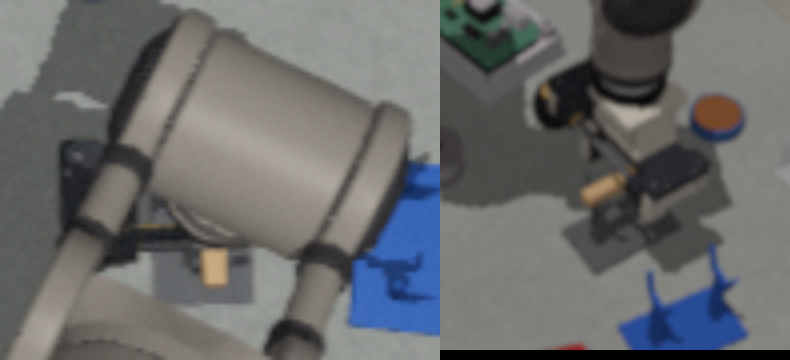

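```bash
python3 -m inch '[[[0,-3.5,2.4,0.005],[0,0,0,0]]]'; python3 -m inch '[[[0,0,0,0],[0,0,0,0],[0,0,0,0],[0,0,0,0],[0,0,0,0],[0,0,0,0]]]' 1 50
```

```text
time: 4.12
tool_pos: [0.5583, -0.1876, 0.0739]
tool_rot: [-3.141, 0.001, -3.1]
contact_force: [1.5, -0.3, -0.3]
opening: 0.0919
time: 4.88
tool_pos: [0.5581, -0.1872, 0.0733]
tool_rot: [3.142, 0.0, -3.099]
contact_force: [0.3, 0.1, 0.3]
opening: 0.0362
```

```bash
python3 -m inch '[[[0,0,0,0],[0,0,0,0],[0,0,0,0],[0,0,0,0],[0,0,0,0]]]' ; python3 -m inch '[[[0,0,-30,0],[0,0,-40,0],[0,0,-40,0],[0,0,0,0]]]'
```

```text
time: 5.5
tool_pos: [0.5581, -0.1872, 0.0733]
tool_rot: [3.142, 0.0, -3.099]
contact_force: [-0.1, 0.2, 0.5]
opening: 0.0156
time: 6.0
tool_pos: [0.5597, -0.1879, 0.1867]
tool_rot: [-3.138, 0.006, -3.099]
contact_force: [0.5, -0.1, -0.7]
opening: 0.0155
```

```bash
python3 -m inch '[[[0,0,0,-0.172],[6,57,0,0],[6,57,0,0],[6,57,0,0],[6,57,0,0],[6,57,0,0],[6,57,0,0],[6,57,0,0],[0,0,0,0],[0,0,0,0]]]'
python3 - <<'E'
from h import *
s=observe();p=s["tool_pos"];C=np.array([.567,.1615,.2152]);c,q=np.cos(C[2]),np.sin(C[2]);d=p[:2]-C[:2]
print("TCP in case",d@[c,q],d@[-q,c],p[2],s["tool_rot"])
E
```

```text
time: 7.25
tool_pos: [0.4319, 0.1934, 0.1826]
tool_rot: [-3.141, -0.001, -2.926]
contact_force: [-0.2, -0.5, -0.8]
opening: 0.0158
TCP in case -0.1251274715709522 0.0600241889610824 0.18256335634199755 [-3.14113733e+00 -1.32437776e-03 -2.92644865e+00]
```

```bash
python3 -m inch '[[[1,5,30,0],[0,0,32,0],[0,0,0,0],[0,0,0,0]]]'
python3 - <<'E'
from h import *
for c in("top","side"):
    r=read_camera(c)["img"];cv2.imwrite(f"pics/{c}2.png",r)
    print(c,[(np.round(d["at"],1),round(d["conf"],2)) for d in place_of(c,"scraper_tip")])
s=observe();p=s["tool_pos"];C=np.array([.567,.1615,.2152]);c,q=np.cos(C[2]),np.sin(C[2]);d=p[:2]-C[:2]
print("TCP in case",d@[c,q],d@[-q,c],p[2],s["tool_rot"])
t=place(C,[d@[c,q]+.076,d@[-q,c],p[2]-.0543]); rod=np.array([t[0],t[0]+[0,0,.075]]);hd=place(C,[d@[c,q]-.055,d@[-q,c],p[2]+.0207])
P=np.r_[rod,hd]
L=[]
for c,(y0,x0) in(("top",(170,180)),("side",(90,220))):
    im=cv2.resize(cv2.imread(f"pics/{c}2.png")[y0:y0+100,x0:x0+100],None,fx=4,fy=4,interpolation=2)
    o=im.copy();u=proj(c,P);print(c,u.round(1));u=(u[:,::-1]-[x0,y0]+.5)*4
    cv2.polylines(o,[u.astype(int).reshape(-1,1,2)],False,(255,0,255),1);
    L.append(im if c=="top" else np.hstack([im,o]) ); T=o if c=="top" else None
cv2.imwrite("pics/v2.png",L[1])
E
```

```text
time: 7.75
tool_pos: [0.4312, 0.1977, 0.1221]
tool_rot: [3.142, 0.001, -2.929]
contact_force: [-0.2, -0.5, -0.7]
opening: 0.0156
top [(array([221.8, 211.2]), 0.63)]
side []
TCP in case -0.12500705649926583 0.06506878647741461 0.12237096797831049 [ 3.14143675e+00  2.17093721e-03 -2.92777189e+00]
top [[221.5 211.3]
 [219.8 203.3]
 [271.8 212.5]]
side [[149.8 260.9]
 [132.8 258.7]
 [150.8 225.9]]
```

View pics/v2.png

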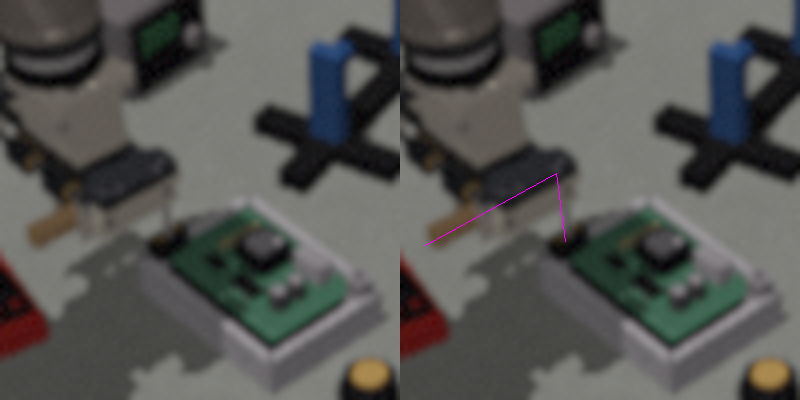

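Run:
```python
from h import *
L=[]
C=np.array([.567,.1615,.2152]);a,b,z=-.125,.06507,.1224
P=np.r_[place(C,[a+.076,b,z-.0543]),place(C,[a+.076,b,z-.0543+.075]),place(C,[a-.054,b,z+.0207])]
gap=place(C,[[-.05,.073,.036],[-.05,-.075,.036],[.038,-.075,.036]])
for c,(y0,x0) in(("top",(200,190)),("side",(125,235))):
    im=cv2.resize(cv2.imread(f"pics/{c}2.png")[y0:y0+40,x0:x0+40],None,fx=10,fy=10,interpolation=2)
    f=lambda Q:((proj(c,Q)[:,::-1]-[x0,y0]+.5)*10).astype(int).reshape(-1,1,2)
    for q in f(P)[:2]: cv2.circle(im,tuple(map(int,q[0])),3,(255,0,255),1)
    cv2.polylines(im,[f(gap)],False,(0,255,255),1)
    L.append(im)
cv2.imwrite("pics/v3.png",np.hstack(L))
```

```text
(no output)
```

View pics/v3.png

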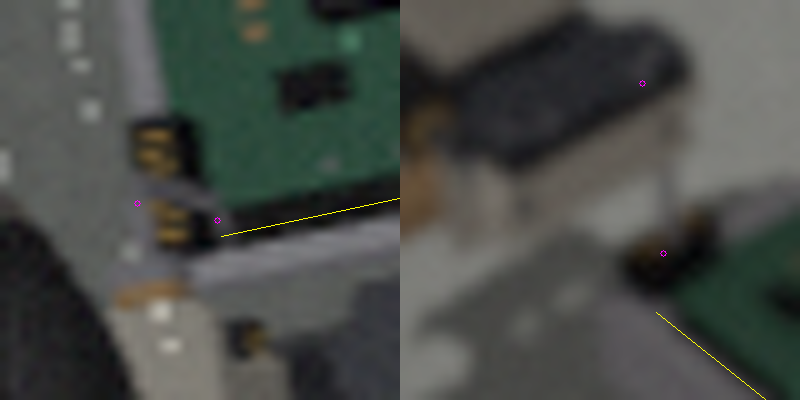

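```bash
python3 -m inch '[[[3,0,15,0],[0,0,12,0],[0,0,0,0],[0,0,0,0]]]'; python3 -m inch '[[[0,0,3,0],[0,0,3,0],[0,0,0,0]]]'; python3 -m inch '[[[0,0,3,0],[0,0,2,0],[0,0,0,0]]]'
```

```text
time: 8.45
tool_pos: [0.4277, 0.1979, 0.0947]
tool_rot: [3.142, 0.001, -2.927]
contact_force: [0.5, 0.1, -1.0]
opening: 0.0154
time: 8.82
tool_pos: [0.4272, 0.1977, 0.0881]
tool_rot: [3.142, -0.0, -2.927]
contact_force: [0.1, 0.5, -0.3]
opening: 0.016
time: 9.2
tool_pos: [0.4272, 0.1977, 0.0831]
tool_rot: [3.142, -0.0, -2.927]
contact_force: [0.1, 0.9, -1.6]
opening: 0.0153
```

```bash
python3 -m inch '[[[0,0,3,0],[0,0,0,0],[0,0,0,0]]]'; python3 -m inch '[[[2,0,0,0],[0,0,0,0],[0,0,0,0]]]'; python3 -m inch '[[[-4,0,0,0],[0,0,0,0],[0,0,0,0]]]'
python3 - <<'E'
from h import *
L=[]
for c,(y0,x0) in(("top",(200,190)),("side",(125,235))):
    r=read_camera(c)["img"];cv2.imwrite(f"pics/{c}3.png",r)
    L.append(cv2.resize(r[y0:y0+40,x0:x0+40],None,fx=10,fy=10,interpolation=2))
cv2.imwrite("pics/v4.png",np.hstack(L))
E
```

```text
time: 9.57
tool_pos: [0.4273, 0.1978, 0.0803]
tool_rot: [3.142, 0.0, -2.927]
contact_force: [-0.5, 1.2, -1.7]
opening: 0.0156
time: 9.95
tool_pos: [0.4254, 0.1974, 0.0804]
tool_rot: [3.142, 0.0, -2.927]
contact_force: [0.3, -0.1, -1.4]
opening: 0.0156
time: 10.32
tool_pos: [0.4293, 0.1982, 0.0803]
tool_rot: [3.142, 0.0, -2.927]
contact_force: [0.4, 0.5, -1.0]
opening: 0.0155
```

View pics/v4.png

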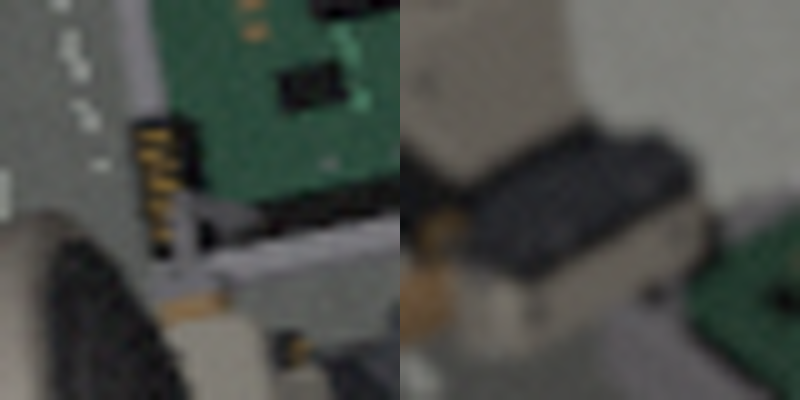

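```bash
python3 -m inch '[[[-2,0,0,0],[0,0,0,0],[0,0,0,0]]]'; python3 -m inch '[[[7,0,0,0],[0,0,0,0],[0,0,0,0]]]'
```

```text
time: 10.8
tool_pos: [0.4301, 0.1984, 0.08]
tool_rot: [-3.142, -0.002, -2.927]
contact_force: [-4.5, -1.0, 1.3]
opening: 0.0156
time: 11.18
tool_pos: [0.425, 0.1973, 0.0806]
tool_rot: [3.141, 0.002, -2.927]
contact_force: [-0.6, 0.3, 0.0]
opening: 0.0155
```

```bash
cat > tr.py <<'E'
from h import *
p=observe()["tool_pos"];d=p-[.567,.1615,0];c,s=np.cos(.215),np.sin(.215)
f=observe()["contact_force"]
print("local mm",((d[0]*c+d[1]*s)*1e3).round(1),((-d[0]*s+d[1]*c)*1e3).round(1),(p[2]*1e3).round(1),"F",(f[0]*c+f[1]*s).round(1),(-f[0]*s+f[1]*c).round(1))
E
python3 -m inch '[[[-1.6,0,0,0],[0,-2,0,0],[0,-3.7,0,0],[0,-3.7,0,0],[0,-3.7,0,0],[0,-3.7,0,0],[0,-3.7,0,0],[0,-3.7,0,0],[0,-3.7,0,0],[0,-3.7,0,0]]]'; python3 tr.py
```

```text
time: 12.42
tool_pos: [0.4327, 0.1664, 0.0803]
tool_rot: [3.142, 0.0, -2.927]
contact_force: [-0.6, 0.1, -1.6]
opening: 0.0156
local mm -130.2 33.4 80.3 F -0.6 0.2
```

```bash
python3 -m inch '[[[-0.5,-3.7,0,0],[0,-3.7,0,0],[0,-3.7,0,0],[0,-3.7,0,0],[0,-3.7,0,0],[0,-3.7,0,0],[0,-3.7,0,0],[0,-3.7,0,0],[0,-3.7,0,0],[0,-3.7,0,0]]]'; python3 tr.py
```

```text
time: 13.68
tool_pos: [0.4411, 0.1303, 0.0803]
tool_rot: [3.142, 0.0, -2.927]
contact_force: [-0.6, 0.3, -1.4]
opening: 0.0153
local mm -129.7 -3.6 80.3 F -0.5 0.4
```

```bash
python3 -m inch '[[[0,-3.7,0,0],[0,-3.7,0,0],[0,-3.7,0,0],[0,-3.7,0,0],[0,-3.7,0,0],[0,-3.7,0,0],[0,-3.7,0,0],[0,-3.7,0,0],[0,-3.7,0,0]]]'; python3 tr.py
```

```text
time: 14.8
tool_pos: [0.4481, 0.0978, 0.0803]
tool_rot: [3.142, 0.0, -2.927]
contact_force: [-0.2, -0.6, -0.9]
opening: 0.0158
local mm -129.7 -36.9 80.3 F -0.4 -0.5
```

```bash
python3 -m inch '[[[0,-3.7,0,0],[0,-3.7,0,0],[0,-3.7,0,0],[0,-3.7,0,0],[0,-3.7,0,0],[0,-3.7,0,0],[0,-3.7,0,0],[0,-3.7,0,0],[0,-3.7,0,0],[0,-3,0,0]]]'; python3 tr.py; python3 -m inch '[[[0,-3,0,0],[0,0,0,0],[0,0,0,0]]]'; python3 tr.py
```

```text
time: 16.05
tool_pos: [0.4559, 0.0623, 0.0803]
tool_rot: [3.142, 0.0, -2.927]
contact_force: [-0.1, -0.2, -1.3]
opening: 0.0155
local mm -129.7 -73.2 80.3 F -0.2 -0.1
time: 16.42
tool_pos: [0.4564, 0.0597, 0.0803]
tool_rot: [3.141, 0.0, -2.927]
contact_force: [0.3, 0.5, -0.7]
opening: 0.016
local mm -129.8 -75.9 80.3 F 0.4 0.4
```

```bash
python3 -m inch '[[[0,-2.5,0,0],[0,0,0,0],[0,0,0,0]]]'; python3 tr.py
```

```text
time: 16.8
tool_pos: [0.4569, 0.0572, 0.0803]
tool_rot: [3.141, -0.0, -2.927]
contact_force: [-0.1, 0.3, -0.2]
opening: 0.0155
local mm -129.8 -78.4 80.3 F -0.1 0.3
```

```bash
python3 -m inch '[[[0,-2,0,0],[0,0,0,0],[0,0,0,0]]]'; python3 tr.py
```

```text
time: 17.18
tool_pos: [0.4572, 0.0557, 0.0802]
tool_rot: [3.141, -0.0, -2.927]
contact_force: [-0.5, 5.7, -0.2]
opening: 0.0156
local mm -129.9 -80.0 80.2 F 0.8 5.6
```

```bash
python3 -m inch '[[[0,3.8,0,0],[-3.7,0,0,0],[-3.7,0,0,0],[-3.7,0,0,0],[-3.7,0,0,0],[-3.7,0,0,0],[-3.7,0,0,0],[-3.7,0,0,0]]]'; python3 tr.py
```

```text
time: 18.18
tool_pos: [0.4821, 0.0645, 0.0803]
tool_rot: [3.142, 0.0, -2.927]
contact_force: [-0.6, -0.5, -0.3]
opening: 0.016
local mm -103.6 -76.7 80.3 F -0.7 -0.4
```

```bash
python3 -m inch '[[[-3.7,0,0,0],[-3.7,0,0,0],[-3.7,0,0,0],[-3.7,0,0,0],[-3.7,0,0,0],[-3.7,0,0,0],[-3.7,0,0,0]]]'; python3 tr.py
```

```text
time: 19.05
tool_pos: [0.5074, 0.07, 0.0803]
tool_rot: [3.142, 0.0, -2.927]
contact_force: [-0.4, -0.5, -0.9]
opening: 0.0155
local mm -77.7 -76.7 80.3 F -0.5 -0.4
```

```bash
python3 -m inch '[[[-3.7,0,0,0],[-3.7,0,0,0],[-3.7,0,0,0],[-3.7,0,0,0],[-3.7,0,0,0],[-3.7,0,0,0],[-3.7,0,0,0],[-2,0,0,0],[0,0,0,0],[0,0,0,0]]]'; python3 tr.py;  python3 -m inch '[[[0,0,0,0],[0,0,0,0]]]'
python3 - <<'E'
from h import *
L=[]
for c,(y0,x0) in(("top",(165,210)),("side",(135,260))):
    r=read_camera(c)["img"];cv2.imwrite(f"pics/{c}4.png",r)
    L.append(cv2.resize(r[y0:y0+60,x0:x0+60],None,fx=6.6,fy=6.6,interpolation=2))
cv2.imwrite("pics/v5.png",np.hstack(L))
E
```

```text
time: 20.3
tool_pos: [0.5343, 0.0759, 0.0803]
tool_rot: [3.141, -0.0, -2.927]
contact_force: [-0.2, -0.6, -0.7]
opening: 0.015
local mm -50.2 -76.7 80.3 F -0.3 -0.5
time: 20.55
tool_pos: [0.5344, 0.0759, 0.0804]
tool_rot: [3.142, 0.0, -2.927]
contact_force: [-0.3, 1.0, -0.9]
opening: 0.0153
```

View pics/v5.png

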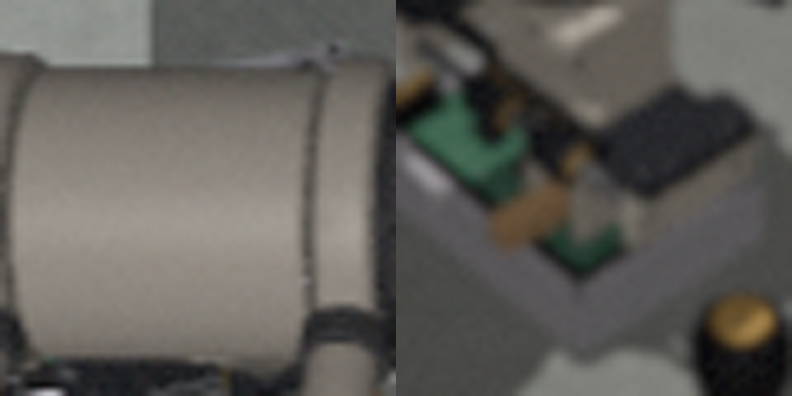

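```bash
python3 -m inch '[[[0,0,-20,0],[0,0,-45,0],[0,0,-45,0],[0,0,0,0.172],[-2.5,-52,0,0],[-2.5,-52,0,0],[-2.5,-52,0,0],[-2.5,-52,0,0],[-2.5,-52,0,0],[0,0,0,0]]]'; python3 -m inch '[[[0,0,0,0],[0,0,0,0]]]'
```

```text
time: 21.9
tool_pos: [0.5577, -0.187, 0.1899]
tool_rot: [-3.141, -0.0, -3.104]
contact_force: [0.5, -0.0, -1.2]
opening: 0.0154
time: 22.15
tool_pos: [0.5579, -0.182, 0.1904]
tool_rot: [3.141, -0.0, -3.098]
contact_force: [0.7, 0.6, -0.3]
opening: 0.0159
```

```bash
python3 -m inch '[[[0,-5,0,0],[0,0,30,0],[0,0,30,0],[0,0,20,0],[0,0,0,0],[0,0,0,0]]]'; python3 -m inch '[[[0,0,10,0],[0,0,10,0],[0,0,10,0],[0,0,4,0],[0,0,0,0],[0,0,0,0]]]'
```

```text
time: 22.9
tool_pos: [0.5588, -0.1884, 0.1113]
tool_rot: [-3.141, 0.001, -3.099]
contact_force: [0.6, -0.7, -0.7]
opening: 0.0154
time: 23.65
tool_pos: [0.5584, -0.1885, 0.0766]
tool_rot: [-3.141, 0.001, -3.099]
contact_force: [0.7, -0.5, -1.7]
opening: 0.0158
```

```bash
python3 -m inch '[[[0,1,2,0],[0,0,0.8,0],[0,0,0,0],[0,0,0,0]]]'; python3 -m inch '[[[0,0,0.6,0],[0,0,0,0],[0,0,0,0]]]'
```

```text
time: 24.15
tool_pos: [0.5581, -0.1874, 0.0736]
tool_rot: [3.142, 0.0, -3.099]
contact_force: [0.7, -0.1, -1.5]
opening: 0.0156
time: 24.52
tool_pos: [0.5582, -0.1874, 0.0733]
tool_rot: [-3.141, 0.0, -3.099]
contact_force: [-1.3, 0.5, 4.2]
opening: 0.0158
```

Seated (4 N upward reaction). Release, rise, check.

```bash
python3 -m inch '[[[0,0,0,0],[0,0,0,0],[0,0,0,0],[0,0,0,0],[0,0,0,0],[0,0,0,0],[0,0,0,0],[0,0,0,0]]]' -1; python3 -m inch '[[[0,0,0,0],[0,0,0,0],[0,0,-15,0],[0,0,-40,0],[0,0,-50,0],[0,0,-50,0],[25,50,0,0],[25,50,0,0],[25,50,0,0],[25,50,0,0]]]';python3 -m inch '[[[25,50,0,0],[25,50,0,0],[25,50,0,0],[0,0,0,0],[0,0,0,0]]]'
python3 - <<'E'
from h import *
L=[];im={}
for c,(y0,x0) in(("top",(160,330)),("side",(190,290))):
    r=im[c]=read_camera(c)["img"];cv2.imwrite(f"pics/{c}5.png",r)
    L.append(cv2.resize(r[y0:y0+80,x0:x0+80],None,fx=5,fy=5,interpolation=2))
cv2.imwrite("pics/v6.png",np.hstack(L))
print(edges([.56,-.187,.04],rect(-.055,.055,-.008,.008,.103),wood,["top","side"],im,half=.012))
E
```

```text
time: 25.52
tool_pos: [0.5581, -0.1874, 0.0729]
tool_rot: [3.142, 0.0, -3.099]
contact_force: [-0.7, 0.2, -0.1]
opening: 0.0899
time: 26.78
tool_pos: [0.4488, 0.0096, 0.2291]
tool_rot: [-3.141, 0.002, -3.1]
contact_force: [0.6, 0.3, -0.0]
opening: 0.0916
time: 27.4
tool_pos: [0.3688, 0.1549, 0.2288]
tool_rot: [-3.142, 0.002, -3.098]
contact_force: [-0.9, -0.6, 0.7]
opening: 0.0922
(array([ 0.5589289 , -0.18650341,  0.03981872]), np.float64(1.7734614266909483), 200)
```

View pics/v6.png

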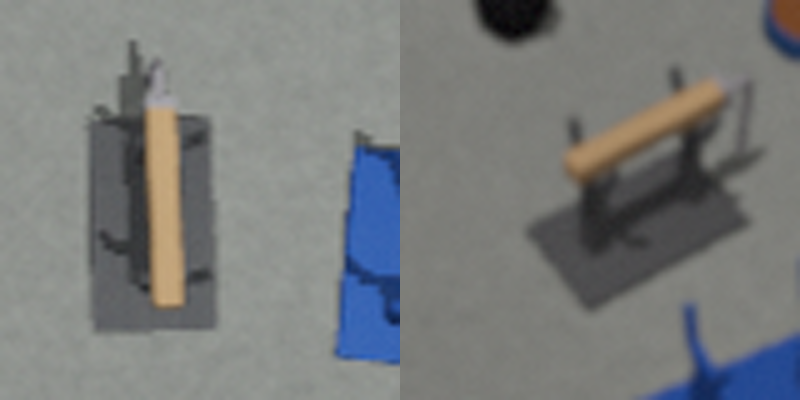

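The scraper is level across both forks in both views. The handle runs from (163,105) to (168,305) in the top crop, with the tip at the +x end. The fitted pose is the same as at the start.

```bash
python3 -c "
from cell import *
print(hand_in())"
```

```text
the job is handed in; nothing more can be done
None
```

I drew the scraper along the gap from the socket block, round the corner, to the pillar end. I then laid it back across both forks of the dark stand and handed the job in at about 27.5 s. No verdict was reported.

- **Position in the gap:** The tip was held about 10 mm below the board's top all the way, by arm readings. I centred it sideways by touching the board edge and the -y wall lightly, at 4.5 N and 5.6 N. No force showed at the stops along the pass, which ran at about 3 cm/s apart from pauses at the start and corner to centre the tip.
- **Not confirmed by sight:** The gripper hid the tip at the pillar end, so that position rests on arm readings and the touch-centring.
- **A disagreement:** The cameras' tip position was about 3–4 mm off the touch readings along the case's x; I used the touch readings.
- **Return:** The last pictures show the scraper level on both forks with its tip at the +x end. The fitted centre is (0.559, -0.187) m, within 1 mm of where it started and about 2 mm from the stand's centre. The gripper is open and well clear.
- **Bystanders:** I did not re-measure them. All carrying moves were planned well above them, and the readings showed no unexpected contact.

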